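# Free the bottle opener from under a left-hand knob

## Task

Guests are coming: free the steel bottle opener that is held by the black knob in the middle of the turntable, and lay it flat in the middle of the round cork mat, setting it down rather than dropping it. The knob has a left-hand thread, so loosen it by turning it clockwise (seen from above) until it comes up against its stop and the opener is free, then draw the opener straight out from under it without forcing it. Neither the knob's stop nor the pull may swing the turntable round, and everything else on the console stays where it is, the vase standing.

Things in the scene. Friction and masses are not known exactly. Their poses are not given: they have to be found in the camera images.
- turntable: Round wooden turntable tray, 300 mm across, 18 mm thick, on a dark foot. Origin: on the tray's axis at the foot's underside (console height); z up, x points along the parked opener. Tray top at 32 mm above it. The tray is held on its foot only by friction: it swings round bodily when a moment of about 0.55 N m is put on it, for instance by driving the knob on after its stop.
- boss_top (a point): Centre of the top of the brass boss (36 mm diameter, 25 mm high) in the middle of the tray, 57 mm above the turntable's origin. A flat steel collar (32 mm diameter, 4 mm thick) sits on the stud under the knob, its underside at 62.3 mm when tight; it rises with the knob. The opener's fork lies on it, so the parked opener's underside is level at 57 mm.
- rest_top (a point): Top of the small brass rest, 16 mm (radial) x 10 mm, under the far end of the parked opener's handle, 118 mm from the axis, also 57 mm high.
- stud_top (a point): Top of the steel stud (10 mm diameter) on the turntable's axis, 112 mm above the turntable's origin. Its steep thread is LEFT-handed: turning the knob clockwise seen from above raises knob and collar together by 2.5 mm per radian, to a hard stop 6.9 mm above tight (2.75 rad in all). The knob stays on the stud.
- knob_grip (a point): Fixed point on the axis, 84.5 mm above the turntable's origin: half height of the round ribbed black knob (42 mm diameter, 25 mm tall, white stripe on top) when tight. The knob itself stands higher as it is loosened: 0 to 3 mm at the start (unknown), 6.9 mm at its stop; its underside is at 72 mm when tight. It turns at a steady moment of about 0.12 N m.
- tray_rim (a point): Brass mark on the tray's top face, 140 mm from the axis on the side opposite the opener; it moves if the tray is swung round. At the start the knob may be anywhere from tight to 1.2 rad loosened, differing each time: 1.55 to 2.75 rad is left to turn, in two grasps or more, and its stop must be felt.
- opener: Forked steel bottle opener, 186 mm long, about 0.12 kg. x runs along it from fork to ring head, z up; origin: underside of the handle's middle. Plate 5 mm thick; handle 18 mm wide, with a dark wooden scale on top for 35 mm either side of the origin (13 mm thick in all there). Ring head 36 mm wide, x = 44 to 86 mm. Parked, there is 25 mm of free height under the handle.
- opener_fork (a point): In the slot of the opener's fork, 78 mm from its origin along -x, 2.5 mm above the underside; on the stud's axis when parked. Fork 25 mm wide, x = -50 to -100 mm; open slot 13 mm wide, closed end at x = -69 mm. Sliding the opener 40 mm or more along its own +x takes the fork out from under the collar; lift it only then.
- opener_bead (a point): Midway between the beads on top of the two fork tips (x = -95 to -100 mm), at their top: they stand 6.1 mm above the plate and catch on the edge of the collar under the knob until the knob is loosened by at least 2.4 rad from tight.
- mat: Round cork mat, 180 mm diameter, 4 mm thick, fixed to the console; origin at the centre of its underside (console height).
- vase: Empty green glass bud vase, 105 mm tall, 54 mm across at its widest, standing on the tray; origin at the centre of its foot.
- key: White plastic mailbox key, 58 mm long, 5 mm thick, lying on the tray; origin on its underside.
- cup: Orange silicone cup, 74 mm across, 85 mm tall, standing at one side of the console; origin under its centre.
- dish: Blue ceramic bowl, 100 mm across, 35 mm tall, behind the turntable and mat; origin under its centre.
- case: Blue spectacle case 60 x 160 x 45 mm, right side of the console; origin under its centre.
- candle: Amber glass jar with wooden lid, 68 mm across, 80 mm tall, at one side of the console; origin under its centre.
Not all that is in view belongs to the job. Several things have the shape of the opener; the one meant has the colours described above.

How it is judged:
On the way:
1. the opener is drawn out: its fork is clear of the collar, which only a loosened knob allows (horizontal distance between opener_fork and turntable above 0.04 m), for 0.1 s.
At the end, for the whole second after the job is handed in: The opener lies flat (within 0.08 rad), right side up and at rest on the cork mat, its origin within 40 mm of the mat's centre; the tray's rim mark is within 15 mm of where it was; the vase stands upright (horizontal distance between opener and mat below 0.04 m and z of opener in the frame of mat between 0.001 and 0.008 m and angle between opener's own z axis and vertical below 0.08 rad and linear speed of opener below 0.02 m/s and distance of tray_rim from where it was at the start of the episode below 0.015 m and angle between vase's own z axis and vertical below 0.1 rad); the robot touches nothing.
It fails at once if the turntable is swung round (rim mark moved more than 15 mm) (distance of tray_rim from where it was at the start of the episode above 0.015 m).
It fails at once if the opener is forced against the turntable, stud or collar with more than 25 N (contact force between opener and turntable above 25 N).
It fails at once if the opener is dropped or thrown down onto the mat (faster than 0.65 m/s close above it) (horizontal distance between opener and mat below 0.09 m and z of opener in the frame of mat below 0.03 m and linear speed of opener above 0.65 m/s).
It fails at once if the vase is tipped or pushed more than 25 mm (angle between vase's own z axis and vertical above 0.3 rad or distance of vase from where it was at the start of the episode above 0.025 m).
It fails at once if another bystander is moved more than 30 mm (distance of any of key, cup, dish, case, candle from where it was at the start of the episode above 0.03 m).
It also fails if it takes over 72 s, if anything falls off the work surface, if the arm or the gripper's body presses on something with over 40 N, if the wrist force passes 120 N, or if a joint passes its speed limit or range.

## Robot

A 6-joint arm with a two-finger parallel gripper is mounted at the origin on the work surface. World frame = base frame: x ahead of the robot, y to its left, z up, the work surface at z = 0. Lengths are in m, angles in rad, forces in N, time in s.
With the tool pointing down it reaches from about 0.3 to 0.85 m from the base axis. Payload 4.2 kg.
Tool frame: the origin (TCP) lies on the centre line of the jaws, within the pads' length; the fingertips stand 14 mm ahead of it and the grasp point (between the pads) lies 5 mm behind it; x points along the fingers, y is the direction in which the jaws open and shut, and the axes are right-handed (so a half turn about x gives the same grasp; the last joint's range is limited). The gripper opens to 91 mm and grips with 3 to 60 N. Pads are 32 mm wide; open, the fingers measure 118 mm over their backs; the gripper's body (76 mm by 178 mm) begins 60 mm behind the grasp point.
Start: joints at [-1.213, 0.32, 1.565, -0, 1.257, -0.02], TCP at [0.212, -0.534, 0.228] pointing down, gripper open.
Joint ranges: [-3.11, 3.11], [-0.84, 2.01], [0.21, 2.61], [-1.34, 4.49], [0.05, 2.63], [-2.56, 2.56]. Speed limits (rad/s): [2.57, 2.57, 3.14, 3.14, 3.14, 3.14].

## Interface

Orientations are given as a unit quaternion [x, y, z, w].
In Python, from rig import get_state, grab_frame, calibration, sign_off, regions_of gives the robot as it stands.
- The arm moves only by the tool drive_tool, never from a script. Its argument "deltas" is a list of rows, each a list of 5 numbers: the shift along the world's x, y, z each as a share of 0.4 m, from -1 to 1, then the turn about the world's z as a share of pi rad, from -1 to 1, then the closure, from -1 (fully open) to 1 (shut). A call has 1 to 5 rows; each row is the pose to reach, as a shift and turn from the pose commanded when the call began, turning the shorter way round; what a row does not reach only later rows make up. A row lasts 1/8 s, in which the tool goes at most 62.5 mm and 10.7 degrees, less where a joint would pass 70% of its speed; a pose out of reach is approached as far as the arm can. A call with a number of a shift or a turn outside -1 to 1 is refused whole. A call with a gripper value outside its range is refused whole. The fingers move at their own pace and stop on an object; the grip force is fixed at half the most. Time passes only in rows, so rows that repeat a pose let the fingers close. It gives the time, the measured TCP pose, the force and the opening at its end, in the units of the state.
- get_state(): the state, without advancing time (a new reading comes with each control period).
- grab_frame(name): name is "scene" or "top"; returns (picture, depth): 384x512x3 uint8, red, green, blue; 384x512 float32, m along the optical axis (not along the pixel's ray), 0 where there is no reading.
- calibration(name): a dict with "intrinsics" (3x3 intrinsics, pixels), "view" (4x4, takes a point from world to camera coordinates). Camera axes: x right, y down, z forward; pixel columns grow to the right and rows downward; lengths in m; the calibration is good to about 2 mm. A picture is of the moment at which its call begins. calibration takes no time and is no camera call.
- sign_off(): hands the job in, once; it reports no verdict.
Trained networks look in the newest picture that a camera, given by its name, has taken for a name from the list of things; names that differ only in an ending like _2 or _b are one class to them, and where a whole thing is asked for, a point or a joint stands for the part that bears it (a point fixed in the world has none). Each returns a list of dicts, best first, with "p" (0 to 1); they miss things now and then, are a little off and sometimes report something else, mostly with a low value. They report only what shows in the picture. A call takes as long as a camera call. They do not tell look-alikes from the thing itself.
- regions_of(label, camera): "mask" (384x512 bool, what is visible of it) and "extent" ([centre column, centre row, width, height] in pixels, round what is visible of it).
The state is a dict: "time_s": time; "qpos": joint angles; "qvel": joint speeds; "joint_efforts": joint torques, N m; "position": TCP position; "orientation": TCP orientation; "force": force on the tool from outside, world axes, zero at the start; "ft_torque": the same for the moment, N m; "grip_width": finger opening in m.
Only numpy, scipy, OpenCV 4.12 (cv2) and the standard library are available. Lean on these libraries where they do the work, as an engineer would, in place of code of your own. Each camera call takes 0.05 s, during which the arm holds its last target.

## Working session

There is one attempt and no reset: what is moved stays moved. The work goes in short steps, Python scripts to look and compute and a tool call to move; the robot and the scene stay as the last step left them, time stands still between calls to the robot, and variables do not carry over. Pictures are saved under pics/ and viewed, and the job is handed in when it is done.

Besides the shell and the picture viewer there is one more tool, called after "Call:" as name(argument=value, ...) on one line, values as JSON. drive_tool: Moves the arm, as the interface text tells. Its arguments: {"type":"object","properties":{"deltas":{"type":"array","items":{"type":"array","items":{"type":"number","minimum":-1,"maximum":1}}}},"required":["deltas"]}

```bash
ls; mkdir -p pics; cat > h.py <<'E'
import numpy as np, cv2
from rig import *
def save(n,img,s=1.5):
    cv2.imwrite(f'pics/{n}.png',cv2.cvtColor(cv2.resize(img,None,fx=s,fy=s,interpolation=cv2.INTER_CUBIC),cv2.COLOR_RGB2BGR))
def unproj(cam,u,v,d):
    c=calibration(cam);K=np.array(c['intrinsics']);V=np.array(c['view'])
    p=np.stack([(u-K[0,2])/K[0,0]*d,(v-K[1,2])/K[1,1]*d,d],-1)
    return (p-V[:3,3])@V[:3,:3]
def cloud(cam,depth):
    v,u=np.mgrid[:depth.shape[0],:depth.shape[1]]
    return unproj(cam,u,v,depth)
def proj(cam,P):
    c=calibration(cam);K=np.array(c['intrinsics']);V=np.array(c['view'])
    q=np.asarray(P)@V[:3,:3].T+V[:3,3]; return np.stack([q[...,0]/q[...,2]*K[0,0]+K[0,2],q[...,1]/q[...,2]*K[1,1]+K[1,2]],-1)
E
python3 - <<'E'
from h import *
for c in ['scene','top']:
    im,d=grab_frame(c); save(c+'0',im); np.savez(f'{c}0.npz',im=im,d=d)
    k=calibration(c); print(c,np.round(k['intrinsics'],1).tolist(),np.round(k['view'],3).tolist())
print(get_state())
E
```

```text
pics
scene [[393.2, 0.0, 248.9], [0.0, 393.2, 198.4], [0.0, 0.0, 1.0]] [[0.121, 0.992, -0.016, -0.058], [0.717, -0.099, -0.69, -0.273], [-0.686, 0.072, -0.724, 1.561], [0.0, 0.0, 0.0, 1.0]]
top [[478.3, 0.0, 259.3], [0.0, 478.3, 191.5], [0.0, 0.0, 1.0]] [[-0.007, -1.0, 0.021, -0.026], [-0.991, 0.004, -0.134, 0.505], [0.134, -0.021, -0.991, 1.383], [0.0, 0.0, 0.0, 1.0]]
{'time_s': 0.1, 'qpos': array([-1.21299107e+00,  3.20233110e-01,  1.56555838e+00, -6.45540229e-06,
        1.25739212e+00, -2.00168764e-02]), 'qvel': array([-0.0011996 , -0.00103882, -0.00184101, -0.00120251,  0.00064486,
        0.00193138]), 'joint_efforts': array([ 3.45163198e-04, -4.13332915e+01, -2.32509166e+01,  7.28741800e-02,
        4.22007695e-02, -5.51675953e-05]), 'position': array([ 0.21195513, -0.53404676,  0.22720086]), 'orientation': array([-0.69442982, -0.13334196,  0.6946232 , -0.13223372]), 'force': array([ 0.12007407,  0.85983167, -0.56572085]), 'ft_torque': array([0.01127937, 0.01717987, 0.02583283]), 'grip_width': 0.09126174021723352}
```

View pics/scene0.png

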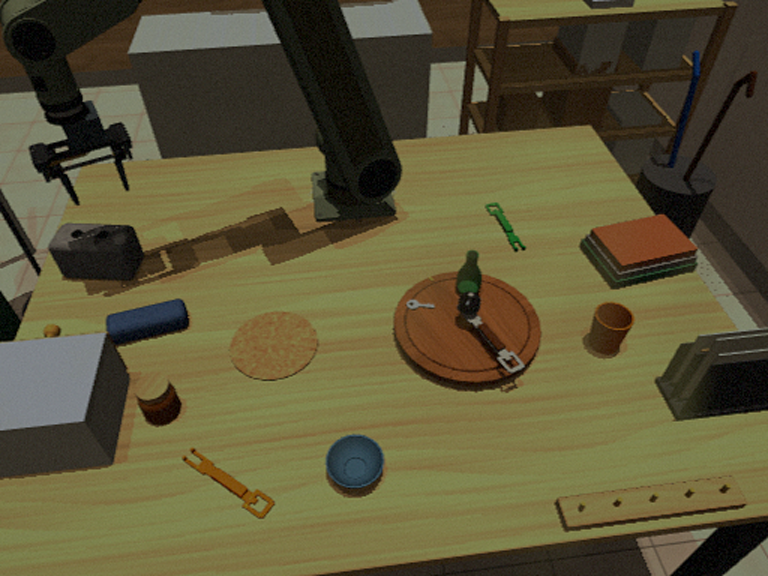

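View pics/top0.png

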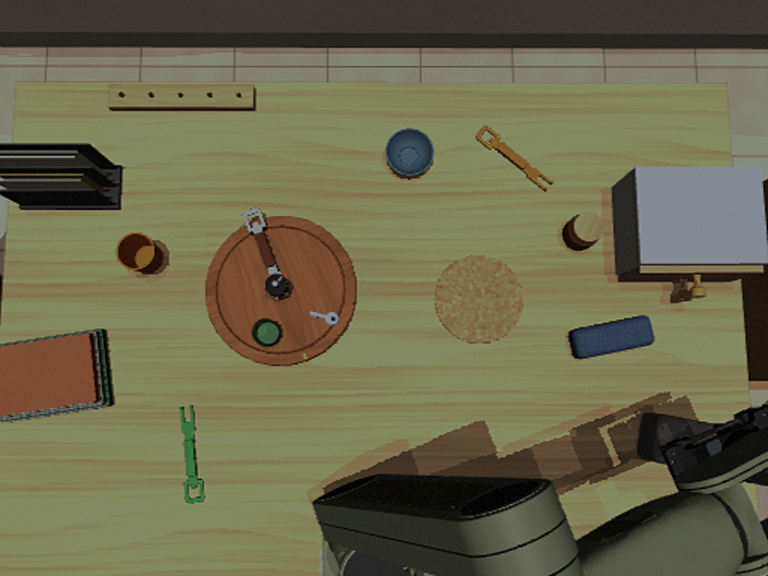

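The top view shows the tray at about (281,290), the knob at (277,286), the opener's ring at (255,222), the vase at (267,332) and the mat at (478,298), all in enlarged pixels. Next I'll measure positions.

```bash
python3 - <<'E'
from h import *
for c in ['top','scene']:
    z=np.load(c+'0.npz');im,d=z['im'],z['d'];P=cloud(c,d)
    print(c,'nodepth frac',(d==0).mean())
    for l in ['turntable','opener','mat','vase','key','knob_grip']:
        try:R=regions_of(l,c)
        except Exception as e: print(l,e);continue
        for r in R[:4]:
            m=r['mask']&(d>0)
            if m.sum()<3: continue
            q=P[m]
            print(l,round(r['p'],2),np.round(r['extent'],1),'med',np.round(np.median(q,0),3),'min',np.round(np.percentile(q,2,0),3),'max',np.round(np.percentile(q,98,0),3))
    # crop
    u0,v0=(185,160) if c=='top' else (310,180)
    w=im[v0-30:v0+60 if c=='top' else v0+80, u0-60 if c=='top' else u0-60:u0+60]
    if c=='top': w=im[130:250,130:245]
    else: w=im[160:260,255:370]
    save(c+'crop',w,6)
E
```

```text
top nodepth frac 0.0038350423177083335
turntable 0.89 [186.9 194.1  97.1 102.8] med [0.501 0.177 0.031] min [0.369 0.05  0.024] max [0.635 0.32  0.095]
opener 0.9 [340.8 106.1  52.2  43.3] med [ 0.791 -0.273  0.004] min [ 0.731 -0.355 -0.006] max [ 0.845 -0.218  0.017]
opener 0.77 [179.3 168.4  29.4  65.1] med [0.598 0.219 0.063] min [0.489 0.187 0.041] max [0.656 0.253 0.072]
opener 0.67 [127.7 303.8  17.3  65.2] med [0.169 0.36  0.004] min [ 0.097  0.335 -0.006] max [0.272 0.382 0.016]
opener 0.37 [320.9 198.9  65.2  62.3] med [ 0.485 -0.211  0.003] min [ 0.406 -0.292 -0.004] max [ 0.566 -0.13   0.009]
mat 0.86 [318.2 199.2  64.1  60.2] med [ 0.485 -0.21   0.003] min [ 0.407 -0.291 -0.004] max [ 0.563 -0.13   0.009]
mat 0.62 [389.3 156.1  29.   23.4] med [ 0.611 -0.408  0.076] min [ 0.584 -0.441  0.011] max [ 0.642 -0.384  0.084]
vase 0.76 [177.8 222.7  21.4  20.8] med [0.414 0.203 0.087] min [0.392 0.183 0.036] max [0.438 0.231 0.136]
vase 0.39 [187.3 195.3  96.8 100.2] med [0.501 0.177 0.031] min [0.369 0.052 0.024] max [0.635 0.32  0.095]
key 0.59 [216.7 212.6  10.5   2.9] med [
[... 311 characters left out ...]
ax [0.648 0.32  0.097]
opener 0.72 [151.  323.4  58.   48.2] med [ 0.795 -0.274  0.006] min [ 0.726 -0.357  0.   ] max [ 0.846 -0.217  0.015]
opener 0.7 [327.6 229.6  38.8  41.9] med [0.596 0.219 0.062] min [0.516 0.183 0.03 ] max [0.658 0.257 0.072]
opener 0.58 [335.1 148.9  17.5  24.1] med [0.167 0.358 0.007] min [ 0.1    0.338 -0.001] max [0.244 0.371 0.015]
mat 0.64 [183.  231.2  58.4  46.6] med [ 0.493 -0.21   0.004] min [ 0.409 -0.289 -0.   ] max [ 0.569 -0.129  0.008]
vase 0.76 [313.1 182.2  15.5  30.8] med [0.43  0.205 0.087] min [0.407 0.184 0.047] max [0.444 0.231 0.136]
knob_grip 0.59 [328.1 229.2  39.2  38.5] med [0.595 0.219 0.062] min [0.518 0.185 0.032] max [0.658 0.255 0.072]
```

View pics/topcrop.png

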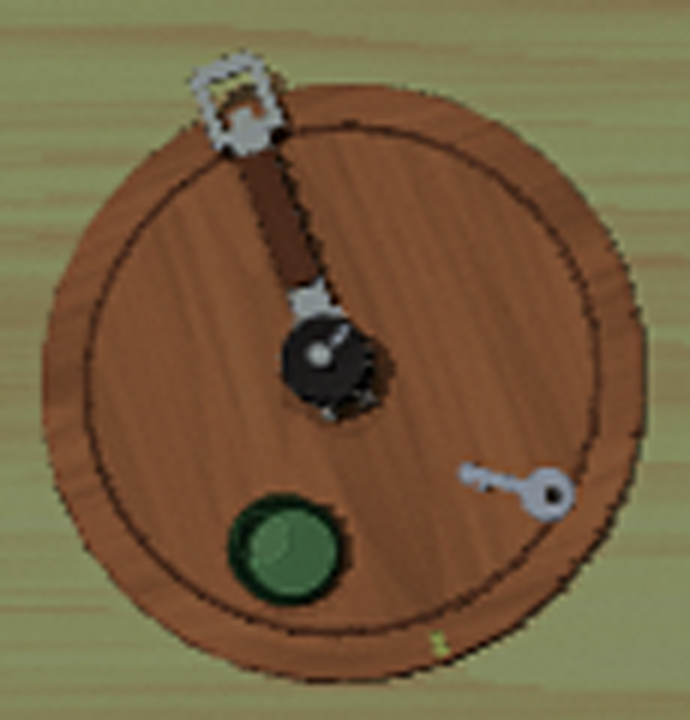

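View pics/scenecrop.png

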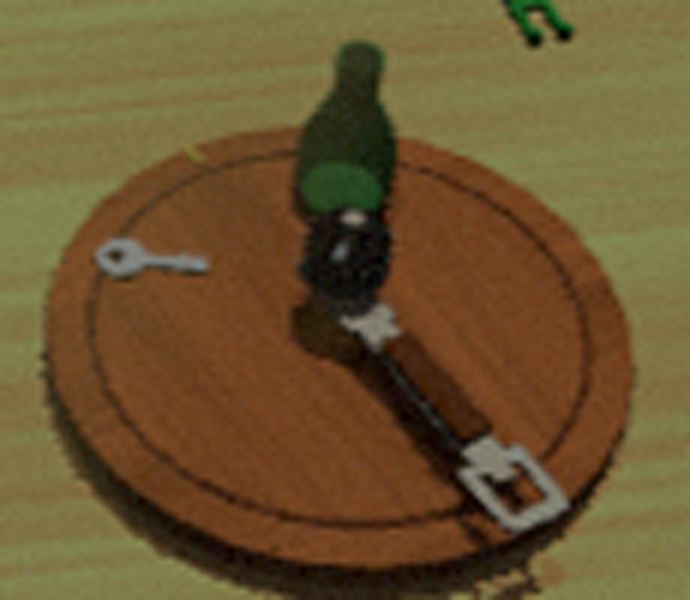

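```bash
python3 - <<'E'
from h import *
from scipy.spatial.transform import Rotation as R
from scipy.optimize import least_squares
for c in ['top','scene']:
    z=np.load(c+'0.npz');im,d=z['im'].astype(int),z['d'];P=cloud(c,d)
    near=(np.hypot(P[...,0]-.5,P[...,1]-.18)<.2)&(d>0)
    lum=im.sum(-1)
    # tray edge circle
    hsvr=im[...,0]-im[...,1]
    tray=near&(hsvr>15)&(im[...,1]<110)&(P[...,2]>.02)&(P[...,2]<.045)
    cnt,_=cv2.findContours(cv2.morphologyEx(tray.astype(np.uint8),cv2.MORPH_CLOSE,np.ones((9,9))),cv2.RETR_EXTERNAL,cv2.CHAIN_APPROX_NONE)
    ct=max(cnt,key=cv2.contourArea)[:,0]
    # intersect rays with z=.032
    K=calibration(c);V=np.array(K['view']);o=-V[:3,:3].T@V[:3,3]
    a=unproj(c,ct[:,0].astype(float),ct[:,1].astype(float),np.ones(len(ct)))-o
    q=o+a*((.032-o[2])/a[:,2])[:,None]
    f=least_squares(lambda p:np.hypot(q[:,0]-p[0],q[:,1]-p[1])-p[2],[.5,.18,.15],loss='soft_l1',f_scale=.002)
    print(c,'tray',f.x.round(4))
    t=tray&(P[...,2]<.04); print(' tray z',np.median(P[t][:,2]))
    # knob
    k=near&(np.hypot(P[...,0]-.503,P[...,1]-.185)<.035)&(P[...,2]>.088)&(P[...,2]<.108)
    q=P[k];print(' knob',k.sum(),q.mean(0).round(4),'rng',q.min(0).round(3),q.max(0).round(3),'z med',np.percentile(q[:,2],[10,50,90]).round(4))
    s=near&(P[...,2]>.108)&(np.hypot(P[...,0]-.503,P[...,1]-.185)<.035);q=P[s];print(' stud',s.sum(),q.mean(0).round(4) if s.sum() else '')
    # steel & wood of opener
    op=near&(P[...,2]>.05)&(P[...,2]<.08)&(np.hypot(P[...,0]-.41,P[...,1]-.203)>.05)
    wood=op&(P[...,2]>.06)&(hsvr>15)
    q=P[wood]; m,_=cv2.PCACompute(q[:,:2].astype(np.float32),None)
    _,_,vv=np.linalg.svd(q[:,:2]-q[:,:2].mean(0)); print(' wood',len(q),q.mean(0).round(4),vv[0].round(3),np.degrees(np.arctan2(*vv[0][::-1])), 'z',np.median(q[:,2]))
    steel=op&(hsvr<15)&(lum>200)
    q=P[steel];print(' steel',len(q),np.median(q[:,2]))
    rg=q[np.hypot(q[:,0]-.503,q[:,1]-.185)>.11];print(' ring',len(rg),rg.mean(0).round(4))
    # brass mark: bright yellowish
    v=near&(im[...,1]-im[...,0]>15)&(P[...,2]>.05);q=P[v];q=q[q[:,2]>.12];print(' vase top',q.mean(0).round(4),q[:,2].max())
s=get_state();print(R.from_quat(s['orientation']).as_matrix().round(3))
E
```

```text
top tray [0.5027 0.1855 0.1471]
 tray z 0.03060963938062885
 knob 176 [0.5027 0.1852 0.0971] rng [0.482 0.165 0.088] [0.525 0.205 0.106] z med [0.093  0.0971 0.1011]
 stud 9 [0.5042 0.1851 0.1105]
 wood 141 [0.5768 0.2134 0.0676] [-0.931 -0.364] -158.6243382723248 z 0.06771513598395011
 steel 171 0.059660044076630364
 ring 131 [0.6343 0.2345 0.0595]
 vase top [0.417  0.2082 0.1314] 0.14246054597980878
scene tray [0.511  0.1858 0.1461]
 tray z 0.03213729075027472
 knob 137 [0.5095 0.1854 0.0977] rng [0.484 0.165 0.089] [0.529 0.208 0.107] z med [0.0935 0.0985 0.101 ]
 stud 11 [0.5046 0.1872 0.1106]
 wood 123 [0.5774 0.2142 0.0689] [0.914 0.405] 23.876162810005873 z 0.06915142845305904
 steel 147 0.06135501489679515
 ring 114 [0.6346 0.2367 0.0613]
 vase top [0.4115 0.2144 0.1354] 0.13689776566148162
[[ 0.     0.369 -0.929]
 [-0.    -0.929 -0.369]
 [-1.     0.     0.   ]]
```

Stud axis ≈ (0.504, 0.186), opener heading ≈ 21°, knob loosened by about 1.5 mm. I'll go over the knob with the jaw yaw near +85°, which leaves plenty of clockwise travel.

Call:
drive_tool(deltas=[[0.05,0.12,0.01,0.057,-0.35],[0.1,0.24,0.02,0.114,-0.35],[0.15,0.36,0.02,0.17,-0.35],[0.2,0.48,0.02,0.227,-0.35],[0.243,0.6,0.02,0.283,-0.35]])

```text
time_s: 1.32
position: [0.3098, -0.293, 0.2362]
orientation: [0.569, 0.42, -0.569, 0.42]
force: [0.4, -0.4, 0.0]
grip_width: 0.0617
```

Call:
drive_tool(deltas=[[0.05,0.12,0,0.057,-0.35],[0.1,0.24,0,0.114,-0.35],[0.15,0.36,0,0.17,-0.35],[0.2,0.48,0,0.227,-0.35],[0.243,0.6,0,0.283,-0.35]])

```text
time_s: 1.95
position: [0.4071, -0.0528, 0.2363]
orientation: [0.333, 0.624, -0.333, 0.624]
force: [-0.2, -0.9, 0.1]
grip_width: 0.0614
```

Call:
drive_tool(deltas=[[0.05,0.12,0,0.057,-0.35],[0.1,0.24,0,0.114,-0.35],[0.15,0.36,0,0.17,-0.35],[0.2,0.48,0,0.227,-0.35],[0.243,0.6,0,0.283,-0.35]])

```text
time_s: 2.58
position: [0.5043, 0.1873, 0.2361]
orientation: [0.032, 0.706, -0.032, 0.707]
force: [0.8, -0.2, 0.3]
grip_width: 0.0616
```

Call:
drive_tool(deltas=[[0,0,0,0,-0.35],[0,0,0,0,-0.35]])

```text
time_s: 2.82
position: [0.5033, 0.1851, 0.2357]
orientation: [0.034, 0.707, -0.035, 0.706]
force: [0.1, 0.2, -0.9]
grip_width: 0.0618
```

```bash
python3 - <<'E'
from h import *
from scipy.spatial.transform import Rotation as R
s=get_state();print(s)
m=R.from_quat(s['orientation']).as_matrix();print(m.round(3),np.degrees(np.arctan2(m[1,1],m[0,1])))
E
```

```text
{'time_s': 2.825, 'qpos': array([ 3.31260911e-01,  2.54145951e-01,  1.63820565e+00, -4.48375771e-04,
        1.25032597e+00, -1.14219588e+00]), 'qvel': array([-0.02026148, -0.01568712,  0.01019227,  0.00210382, -0.00052863,
       -0.00143512]), 'joint_efforts': array([ 7.57797416e-01, -3.68931913e+01, -2.33930165e+01,  4.98601701e-02,
        3.94410209e-02, -1.13379341e-03]), 'position': array([0.50326113, 0.18510519, 0.23573054]), 'orientation': array([ 0.03406922,  0.70657222, -0.03463313,  0.70597134]), 'force': array([ 0.08012652,  0.24158084, -0.90557159]), 'ft_torque': array([ 0.10316306, -0.08860371,  0.00131137]), 'grip_width': 0.0617617848369334}
[[-0.001  0.097  0.995]
 [-0.001  0.995 -0.097]
 [-1.    -0.001 -0.001]] 84.43098051829855
```

Call:
drive_tool(deltas=[[0,0,-0.1,0,-0.35],[0,0,-0.2,0,-0.35],[0,0,-0.28,0,-0.35],[0,0,-0.34,0,-0.35],[0,0,-0.366,0,-0.35]])

```text
time_s: 3.45
position: [0.5027, 0.1839, 0.0887]
orientation: [0.035, 0.707, -0.035, 0.706]
force: [-0.2, -0.3, 0.7]
grip_width: 0.0614
```

Call:
drive_tool(deltas=[[0,0,0,0,-0.35],[0,0,0,0,0],[0,0,0,0,1],[0,0,0,0,1],[0,0,0,0,1]])

```text
time_s: 4.08
position: [0.5046, 0.1871, 0.0907]
orientation: [0.035, 0.705, -0.033, 0.707]
force: [0.2, 6.5, 2.5]
grip_width: 0.0415
```

```bash
cat > st.py <<'E'
from h import *
from scipy.spatial.transform import Rotation as R
def st():
    s=get_state();m=R.from_quat(s['orientation']).as_matrix()
    print('t',round(s['time_s'],2),'pos',s['position'].round(4),'yaw',round(float(np.degrees(np.arctan2(m[1,1],m[0,1]))),2),'F',s['force'].round(2),'T',s['ft_torque'].round(3),'w',round(float(s['grip_width']),4),'q6',round(s['qpos'][5],3),'e6',round(s['joint_efforts'][5],3))
if __name__=='__main__': st()
E
python3 - <<'E'
from st import *
st()
for c in ['top','scene']:
    im,d=grab_frame(c);save(c+'1',im[130:250,130:245] if c=='top' else im[120:260,255:370],5)
E
```

```text
t 4.08 pos [0.5046 0.1871 0.0907] yaw 84.44 F [0.24 6.46 2.55] T [ 0.823 -0.108  0.04 ] w 0.0415 q6 -1.143 e6 -0.001
```

View pics/scene1.png

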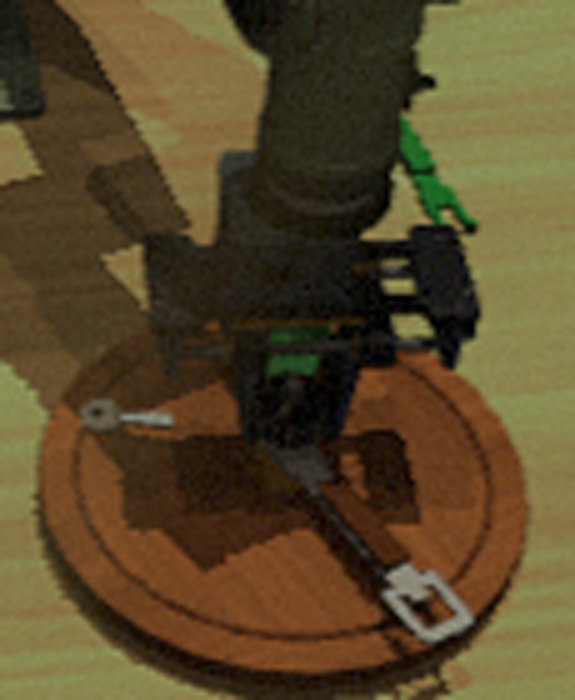

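The jaws hold the knob and the vase stands behind them, untouched. At least 89° is left, so the first 45° is safe.

Call:
drive_tool(deltas=[[0,0.006,0.001,-0.03,1],[0,0.006,0.002,-0.085,1],[0,0.006,0.003,-0.14,1],[0,0.006,0.004,-0.195,1],[0,0.006,0.005,-0.25,1]])

```text
time_s: 4.8
position: [0.5044, 0.1877, 0.0926]
orientation: [0.303, 0.638, -0.303, 0.64]
force: [0.2, -0.7, 2.8]
grip_width: 0.0413
```

```bash
python3 st.py
```

```text
t 4.8 pos [0.5044 0.1877 0.0926] yaw 39.21 F [ 0.2  -0.65  2.8 ] T [-0.239 -0.004  0.128] w 0.0413 q6 -0.348 e6 -0.993
```

Call:
drive_tool(deltas=[[0,0,0.001,-0.04,1],[0,0,0.0017,-0.08,1],[0,0,0.0025,-0.12,1],[0,0,0.003,-0.15,1],[0,0,0.0037,-0.18,1]])

```text
time_s: 5.42
position: [0.5044, 0.1879, 0.0941]
orientation: [0.469, 0.529, -0.468, 0.53]
force: [1.2, -0.5, 2.7]
grip_width: 0.0412
```

```bash
python3 st.py
```

```text
t 5.42 pos [0.5044 0.1879 0.0941] yaw 6.94 F [ 1.25 -0.48  2.75] T [-0.127  0.026  0.13 ] w 0.0412 q6 0.215 e6 -0.483
```

Call:
drive_tool(deltas=[[0,0,0.0003,-0.02,1],[0,0,0.0003,-0.02,1]])

```text
time_s: 5.68
position: [0.5044, 0.1879, 0.0942]
orientation: [0.485, 0.515, -0.484, 0.516]
force: [0.7, -1.7, 5.2]
grip_width: 0.0416
```

```bash
python3 st.py
```

```text
t 5.67 pos [0.5044 0.1879 0.0942] yaw 3.51 F [ 0.7  -1.69  5.15] T [-0.25   0.008 -0.126] w 0.0416 q6 0.275 e6 0.001
```

Call:
drive_tool(deltas=[[0,0,0.0002,-0.01,1],[0,0,0.0003,-0.02,1]])

```text
time_s: 5.92
position: [0.5045, 0.1879, 0.0943]
orientation: [0.501, 0.499, -0.5, 0.5]
force: [0.7, -0.4, 6.2]
grip_width: 0.0411
```

```bash
python3 st.py
```

```text
t 5.92 pos [0.5045 0.1879 0.0943] yaw -0.12 F [ 0.71 -0.38  6.16] T [-0.24   0.047  0.107] w 0.0411 q6 0.338 e6 -0.067
```

Call:
drive_tool(deltas=[[0,0,0.0004,-0.01,1],[0,0,0.0008,-0.02,1]])

```text
time_s: 6.18
position: [0.5045, 0.1879, 0.0945]
orientation: [0.517, 0.483, -0.515, 0.484]
force: [1.3, -0.5, 4.6]
grip_width: 0.0411
```

```bash
python3 st.py
```

```text
t 6.17 pos [0.5045 0.1879 0.0945] yaw -3.73 F [ 1.27 -0.45  4.64] T [-0.146 -0.029  0.128] w 0.0411 q6 0.401 e6 -0.055
```

Call:
drive_tool(deltas=[[0,0,0.0003,-0.01,1],[0,0,0.0006,-0.02,1]])

```text
time_s: 6.42
position: [0.5045, 0.188, 0.0946]
orientation: [0.532, 0.466, -0.53, 0.467]
force: [0.1, -0.5, 5.1]
grip_width: 0.0415
```

```bash
python3 st.py
```

```text
t 6.42 pos [0.5045 0.188  0.0946] yaw -7.35 F [ 0.08 -0.47  5.12] T [-0.212  0.003  0.171] w 0.0415 q6 0.464 e6 -0.069
```

Call:
drive_tool(deltas=[[0,0,0.0003,-0.007,1],[0,0,0.0005,-0.014,1]])

```text
time_s: 6.68
position: [0.5045, 0.188, 0.0947]
orientation: [0.542, 0.455, -0.541, 0.456]
force: [1.5, -1.9, 5.5]
grip_width: 0.0417
```

```bash
python3 st.py
```

```text
t 6.67 pos [0.5045 0.188  0.0947] yaw -9.87 F [ 1.54 -1.86  5.47] T [-0.23  -0.109  0.128] w 0.0417 q6 0.508 e6 -0.008
```

Not at the stop yet, so I keep going in small steps.

Call:
drive_tool(deltas=[[0,0,0.0003,-0.009,1],[0,0,0.0006,-0.018,1]])

```text
time_s: 6.92
position: [0.5044, 0.188, 0.0949]
orientation: [0.554, 0.439, -0.553, 0.44]
force: [1.8, 0.1, 4.6]
grip_width: 0.0414
```

```bash
python3 st.py
```

```text
t 6.92 pos [0.5044 0.188  0.0949] yaw -13.13 F [1.77 0.15 4.62] T [-0.163 -0.156  0.194] w 0.0414 q6 0.565 e6 -0.045
```

Call:
drive_tool(deltas=[[0,0,0.0003,-0.009,1],[0,0,0.0006,-0.018,1]])

```text
time_s: 7.18
position: [0.5045, 0.188, 0.095]
orientation: [0.567, 0.423, -0.566, 0.424]
force: [2.4, -0.7, 6.0]
grip_width: 0.0413
```

```bash
python3 st.py
```

```text
t 7.17 pos [0.5045 0.188  0.095 ] yaw -16.39 F [ 2.39 -0.74  5.99] T [-0.191 -0.271  0.163] w 0.0413 q6 0.622 e6 -0.048
```

Call:
drive_tool(deltas=[[0,0,0.0003,-0.009,1],[0,0,0.0007,-0.018,1]])

```text
time_s: 7.42
position: [0.5044, 0.188, 0.0951]
orientation: [0.578, 0.407, -0.577, 0.408]
force: [2.6, -0.9, 4.2]
grip_width: 0.0416
```

```bash
python3 st.py
```

```text
t 7.42 pos [0.5044 0.188  0.0951] yaw -19.58 F [ 2.64 -0.89  4.2 ] T [-0.125 -0.4    0.584] w 0.0416 q6 0.678 e6 0.373
```

Call:
drive_tool(deltas=[[0,0,0.0003,-0.009,1],[0,0,0.0007,-0.018,1]])

```text
time_s: 7.68
position: [0.5044, 0.188, 0.0952]
orientation: [0.59, 0.391, -0.589, 0.391]
force: [4.5, -1.0, 2.3]
grip_width: 0.0415
```

```bash
python3 st.py
```

```text
t 7.67 pos [0.5044 0.188  0.0952] yaw -22.88 F [ 4.51 -1.03  2.32] T [-0.195 -0.809  0.531] w 0.0415 q6 0.736 e6 0.373
```

The stop is felt: the moment jumped to about 0.55 N m. My second step was already queued behind it, so it may have nudged the tray. I'll release now and check the rim mark.

Call:
drive_tool(deltas=[[0,0,0,0,-0.35],[0,0,0,0,-0.35],[0,0,0.05,0,-0.35],[0,0,0.15,0,-0.35],[0,0,0.25,0,-0.35]])

```text
time_s: 8.3
position: [0.5022, 0.1878, 0.1951]
orientation: [-0.588, -0.392, 0.59, -0.39]
force: [0.7, 0.3, 0.2]
grip_width: 0.0617
```

Call:
drive_tool(deltas=[[-0.1,-0.1,0,0,-0.35],[-0.1,-0.25,0,0,-0.35],[-0.1,-0.4,0,0,-0.35],[-0.1,-0.5,0,0,-0.35],[-0.1,-0.5,0,0,-0.35]])

```text
time_s: 8.93
position: [0.4625, -0.0138, 0.1945]
orientation: [-0.589, -0.39, 0.591, -0.389]
force: [0.7, 0.5, -0.2]
grip_width: 0.0615
```

```bash
python3 - <<'E'
from st import *
st()
for c in ['top','scene']:
    im,d=grab_frame(c);np.savez(c+'2.npz',im=im,d=d);save(c+'2',im[130:250,130:245] if c=='top' else im[160:260,255:370],5)
    z=np.load(c+'0.npz');
    for n,(i,dd) in {'before':(z['im'],z['d']),'after':(im,d)}.items():
        P=cloud(c,dd);i=i.astype(int)
        r=np.hypot(P[...,0]-.504,P[...,1]-.186)
        mk=(r<.155)&(r>.128)&(P[...,0]<.45)&(P[...,1]<.18)&(P[...,2]>.02)&(i[...,1]-i[...,2]>35)&(i[...,1]>90)
        print(c,n,'mark',mk.sum(),P[mk].mean(0).round(4))
        near=r<.2
        hs=i[...,0]-i[...,1];lum=i.sum(-1)
        op=near&(P[...,2]>.05)&(P[...,2]<.08)&(hs<15)&(lum>200)&(r>.11)&(P[...,0]>.5); q=P[op].mean(0); print('  ring',q.round(4),np.degrees(np.arctan2(q[1]-.187,q[0]-.504)).round(2))
        w=near&(P[...,2]>.06)&(P[...,2]<.08)&(hs>15)&(P[...,0]>.52);q=P[w].mean(0);print('  wood',q.round(4),np.degrees(np.arctan2(q[1]-.187,q[0]-.504)).round(2))
        k=(r<.016)&(r>.007);print('  knob z',np.median(P[k][:,2]).round(4))
        v=near&(i[...,1]-i[...,0]>12)&(P[...,2]>.06)&(P[...,0]<.46);print('  vase',P[v].mean(0).round(4))
E
```

```text
t 8.93 pos [ 0.4625 -0.0138  0.1945] yaw -23.1 F [ 0.72  0.5  -0.21] T [ 0.006 -0.039 -0.001] w 0.0615 q6 0.348 e6 -0.148
top before mark 11 [0.3723 0.1381 0.0319]
  ring [0.6343 0.2345 0.0595] 20.03
  wood [0.5768 0.2134 0.0676] 19.96
  knob z 0.0972
  vase [0.4122 0.2024 0.0983]
top after mark 10 [0.369  0.1496 0.031 ]
  ring [0.6381 0.2231 0.0599] 15.08
  wood [0.5785 0.2068 0.0678] 14.92
  knob z 0.1023
  vase [0.4146 0.2092 0.0991]
scene before mark 20 [0.3978 0.0975 0.0319]
  ring [0.6346 0.2367 0.0613] 20.82
  wood [0.5808 0.2159 0.0692] 20.6
  knob z 0.0967
  vase [0.4355 0.2066 0.0793]
scene after mark 11 [0.3858 0.1184 0.0314]
  ring [0.6378 0.2251 0.0614] 15.88
  wood [0.5834 0.2093 0.0692] 15.67
  knob z 0.1012
  vase [0.437  0.2106 0.0882]
```

View pics/top2.png

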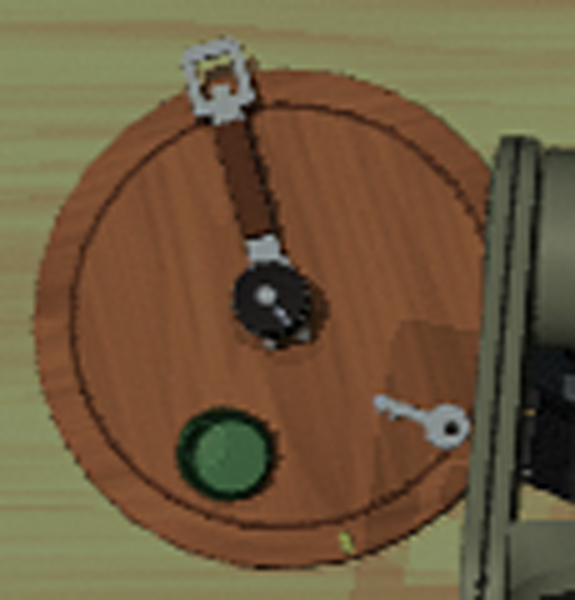

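View pics/scene2.png

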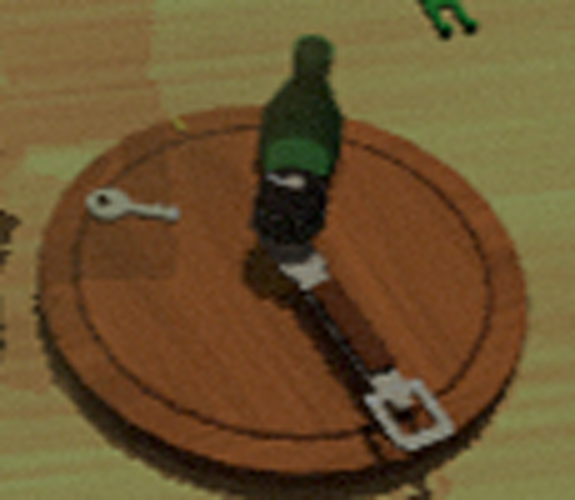

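The top view shows the tray turned about 5° clockwise, which puts the rim mark about 12 mm off, with the mark at (347,542) in the crop. That is inside the 15 mm limit but close. The knob rose about 4.6 to 5 mm, so it is at its stop. The opener now points at about 16°. I'll approach its handle with no side load.

Call:
drive_tool(deltas=[[0.06,0.11,0,-0.057,-0.1],[0.12,0.22,0,-0.114,-0.1],[0.18,0.34,0,-0.17,-0.1],[0.24,0.45,0,-0.227,-0.1],[0.29,0.555,0,-0.283,-0.1]])

```text
time_s: 9.65
position: [0.5793, 0.2135, 0.1945]
orientation: [-0.7, -0.099, 0.701, -0.099]
force: [0.4, -0.3, 1.3]
grip_width: 0.0499
```

Call:
drive_tool(deltas=[[0,0,0,0,-0.1],[0,0,0,0,-0.1],[0,0,0,0,-0.1],[0,0,0,0,-0.1]])

```text
time_s: 10.15
position: [0.5793, 0.2091, 0.1954]
orientation: [-0.7, -0.1, 0.7, -0.1]
force: [0.3, 0.4, 0.1]
grip_width: 0.0506
```

```bash
python3 st.py
```

```text
t 10.15 pos [0.5793 0.2091 0.1954] yaw -73.79 F [0.32 0.4  0.09] T [-0.    -0.016  0.009] w 0.0506 q6 1.616 e6 -0.003
```

Call:
drive_tool(deltas=[[0,0,-0.09,0,-0.1],[0,0,-0.18,0,-0.1],[0,0,-0.25,0,-0.1],[0,0,-0.295,0,-0.1],[0,0,-0.308,0,-0.1]])

```text
time_s: 10.78
position: [0.579, 0.2091, 0.071]
orientation: [-0.699, -0.099, 0.701, -0.1]
force: [0.3, 1.0, -0.1]
grip_width: 0.0502
```

```bash
python3 - <<'E'
from st import *
st()
for c in ['top','scene']:
    im,d=grab_frame(c);save(c+'3',im[110:250,130:245] if c=='top' else im[140:260,255:370],5)
E
```

```text
t 10.78 pos [0.579  0.2091 0.071 ] yaw -73.8 F [ 0.29  1.01 -0.08] T [ 0.051 -0.019 -0.004] w 0.0502 q6 1.616 e6 -0.001
```

View pics/scene3.png

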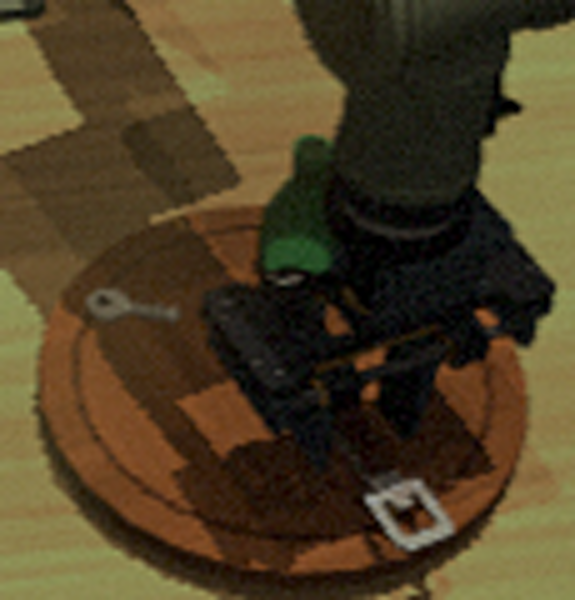

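View pics/top3.png

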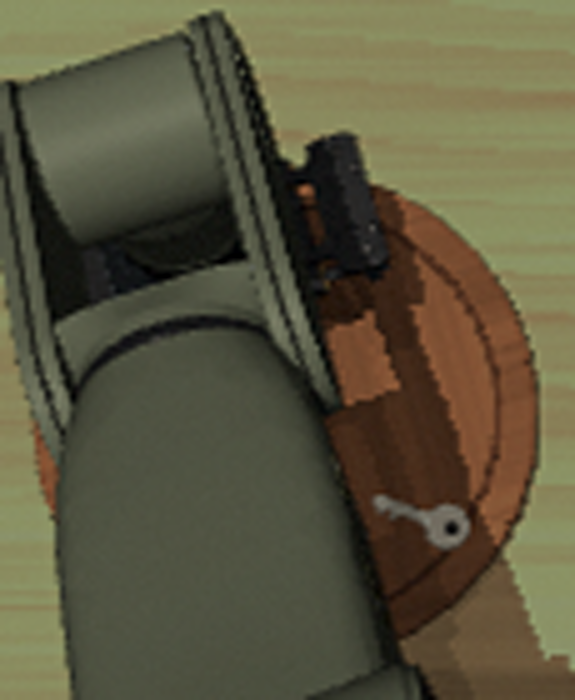

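Call:
drive_tool(deltas=[[0,0,0,0,0.2],[0,0,0,0,0.4],[0,0,0,0,0.5]])

```text
time_s: 11.25
position: [0.58, 0.21, 0.0725]
orientation: [0.7, 0.1, -0.7, 0.1]
force: [0.6, 0.1, -0.6]
grip_width: 0.0243
```

```bash
python3 st.py
```

```text
t 11.25 pos [0.58   0.21   0.0725] yaw -73.75 F [ 0.59  0.13 -0.6 ] T [-0.007 -0.021 -0.007] w 0.0243 q6 1.616 e6 0.001
```

Call:
drive_tool(deltas=[[0,0,0,0,0.6],[0,0,0,0,1],[0,0,0,0,1]])

```text
time_s: 11.62
position: [0.58, 0.2098, 0.0722]
orientation: [0.7, 0.1, -0.7, 0.1]
force: [0.7, -2.2, 1.7]
grip_width: 0.0178
```

```bash
python3 st.py
```

```text
t 11.62 pos [0.58   0.2098 0.0722] yaw -73.74 F [ 0.7  -2.24  1.67] T [-0.309  0.005  0.026] w 0.0178 q6 1.616 e6 0.054
```

Gripped, width 18 mm. I'll pull gently along 16° and check the force.

Call:
drive_tool(deltas=[[0.005,0.0014,0,0,1],[0.01,0.0028,0,0,1],[0.015,0.0042,0,0,1]])

```text
time_s: 12.0
position: [0.5847, 0.2117, 0.0722]
orientation: [-0.699, -0.1, 0.701, -0.1]
force: [-4.2, -1.6, 6.1]
grip_width: 0.0177
```

```bash
python3 st.py
```

```text
t 12.0 pos [0.5847 0.2117 0.0722] yaw -73.77 F [-4.21 -1.58  6.13] T [-0.214  0.579 -0.033] w 0.0177 q6 1.616 e6 -0.012
```

Call:
drive_tool(deltas=[[0.005,0.0014,0,0,1],[0.01,0.0028,0,0,1],[0.015,0.0042,0,0,1]])

```text
time_s: 12.38
position: [0.5907, 0.2134, 0.0722]
orientation: [-0.699, -0.1, 0.701, -0.1]
force: [-3.8, -0.5, 5.9]
grip_width: 0.0179
```

```bash
python3 st.py
```

```text
t 12.38 pos [0.5907 0.2134 0.0722] yaw -73.77 F [-3.77 -0.47  5.94] T [-0.14   0.473  0.039] w 0.0179 q6 1.615 e6 -0.011
```

Call:
drive_tool(deltas=[[0.008,0.0023,0.0007,0,1],[0.016,0.0046,0.0007,0,1],[0.024,0.007,0.0007,0,1]])

```text
time_s: 12.75
position: [0.6012, 0.2162, 0.0722]
orientation: [-0.7, -0.1, 0.7, -0.1]
force: [-2.9, -0.8, 4.4]
grip_width: 0.0178
```

```bash
python3 st.py
```

```text
t 12.75 pos [0.6012 0.2162 0.0722] yaw -73.76 F [-2.87 -0.77  4.36] T [-0.115  0.488 -0.035] w 0.0178 q6 1.614 e6 -0.008
```

Call:
drive_tool(deltas=[[0.01,0.0028,0,0,1],[0.02,0.0056,0,0,1],[0.03,0.0085,0,0,1]])

```text
time_s: 13.12
position: [0.6135, 0.2196, 0.0722]
orientation: [-0.7, -0.1, 0.7, -0.1]
force: [-2.8, -0.9, 4.8]
grip_width: 0.0182
```

```bash
python3 st.py
```

```text
t 13.12 pos [0.6135 0.2196 0.0722] yaw -73.75 F [-2.81 -0.91  4.81] T [-0.206  0.584  0.006] w 0.0182 q6 1.613 e6 -0.004
```

Call:
drive_tool(deltas=[[0.015,0.0043,0,0,1],[0.03,0.0085,0,0,1],[0.05,0.0142,0,0,1],[0.07,0.02,0,0,1],[0.075,0.0215,0,0,1]])

```text
time_s: 13.75
position: [0.6438, 0.2282, 0.0721]
orientation: [-0.7, -0.1, 0.7, -0.1]
force: [-3.4, -1.9, 5.4]
grip_width: 0.0176
```

```bash
python3 st.py
```

```text
t 13.75 pos [0.6438 0.2282 0.0721] yaw -73.75 F [-3.37 -1.86  5.45] T [-0.281  0.834 -0.043] w 0.0176 q6 1.611 e6 -0.004
```

Drawn out 66 mm. Now lift.

Call:
drive_tool(deltas=[[0,0,0.03,0,1],[0,0,0.08,0,1],[0,0,0.15,0,1],[0,0,0.22,0,1],[0,0,0.28,0,1]])

```text
time_s: 14.38
position: [0.6441, 0.2283, 0.1856]
orientation: [0.701, 0.1, -0.699, 0.1]
force: [-0.2, 0.2, -1.5]
grip_width: 0.0177
```

```bash
python3 - <<'E'
from st import *
st()
for c in ['top','scene']:
    im,d=grab_frame(c);save(c+'4',im)
E
```

```text
t 14.38 pos [0.6441 0.2283 0.1856] yaw -73.75 F [-0.21  0.21 -1.53] T [ 0.047 -0.035 -0.007] w 0.0177 q6 1.611 e6 -0.0
```

View pics/scene4.png

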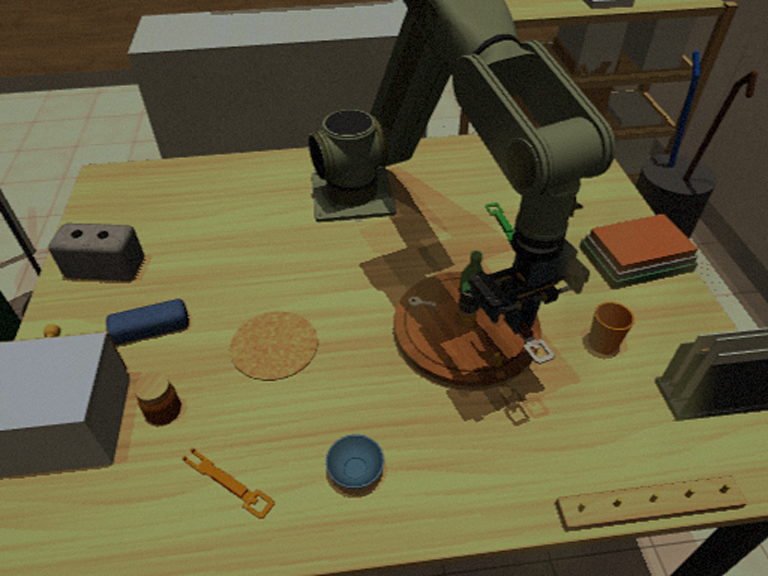

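Call:
drive_tool(deltas=[[-0.03,-0.09,0,0,1],[-0.07,-0.2,0,0,1],[-0.11,-0.31,0,0,1],[-0.15,-0.42,0,0,1],[-0.19,-0.53,0,0,1]])

```text
time_s: 15.1
position: [0.5665, 0.0148, 0.183]
orientation: [-0.7, -0.1, 0.7, -0.1]
force: [-0.1, -0.2, -1.5]
grip_width: 0.0177
```

Call:
drive_tool(deltas=[[-0.04,-0.11,0,0,1],[-0.08,-0.22,0,0,1],[-0.12,-0.34,0,0,1],[-0.16,-0.45,0,0,1],[-0.203,-0.563,0,0,1]])

```text
time_s: 15.72
position: [0.4853, -0.2104, 0.1832]
orientation: [-0.7, -0.1, 0.7, -0.1]
force: [1.6, -0.7, -1.7]
grip_width: 0.0179
```

Call:
drive_tool(deltas=[[0,0,-0.06,0,1],[0,0,-0.12,0,1],[0,0,-0.19,0,1],[0,0,-0.25,0,1],[0,0,-0.31,0,1]])

```text
time_s: 16.35
position: [0.4857, -0.209, 0.0585]
orientation: [-0.7, -0.1, 0.7, -0.1]
force: [-0.4, -0.2, -1.9]
grip_width: 0.0181
```

```bash
python3 - <<'E'
from st import *
st()
for c in ['top','scene']:
    im,d=grab_frame(c);save(c+'5',im)
E
```

```text
t 16.35 pos [ 0.4857 -0.209   0.0585] yaw -73.76 F [-0.41 -0.22 -1.89] T [-0.016  0.025  0.02 ] w 0.0181 q6 0.859 e6 -0.001
```

View pics/scene5.png

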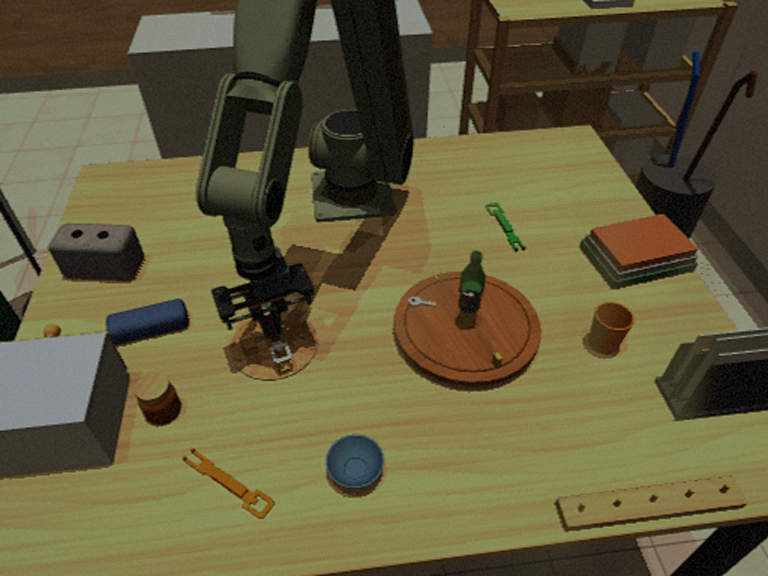

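Call:
drive_tool(deltas=[[0,0,-0.02,0,1],[0,0,-0.04,0,1],[0,0,-0.06,0,1],[0,0,-0.08,0,1],[0,0,-0.09,0,1]])

```text
time_s: 17.08
position: [0.4859, -0.209, 0.0236]
orientation: [-0.7, -0.1, 0.7, -0.1]
force: [0.1, 0.2, -1.7]
grip_width: 0.0177
```

```bash
python3 st.py
```

```text
t 17.07 pos [ 0.4859 -0.209   0.0236] yaw -73.75 F [ 0.07  0.17 -1.65] T [0.007 0.022 0.026] w 0.0177 q6 0.859 e6 0.0
```

Call:
drive_tool(deltas=[[0,0,-0.003,0,1],[0,0,-0.006,0,1],[0,0,-0.006,0,1]])

```text
time_s: 17.45
position: [0.4862, -0.2091, 0.0219]
orientation: [0.7, 0.1, -0.7, 0.1]
force: [-0.1, -1.0, -1.6]
grip_width: 0.018
```

```bash
python3 st.py
```

```text
t 17.45 pos [ 0.4862 -0.2091  0.0219] yaw -73.75 F [-0.09 -0.97 -1.65] T [ 0.03  -0.011  0.02 ] w 0.018 q6 0.859 e6 0.0
```

Call:
drive_tool(deltas=[[0,0,-0.003,0,1],[0,0,-0.005,0,1],[0,0,-0.005,0,1]])

```text
time_s: 17.82
position: [0.4861, -0.2091, 0.0197]
orientation: [-0.7, -0.1, 0.7, -0.1]
force: [-0.1, -0.5, -1.4]
grip_width: 0.0177
```

```bash
python3 st.py
```

```text
t 17.82 pos [ 0.4861 -0.2091  0.0197] yaw -73.75 F [-0.09 -0.47 -1.4 ] T [ 0.001 -0.012 -0.003] w 0.0177 q6 0.859 e6 0.0
```

Call:
drive_tool(deltas=[[0,0,-0.001,0,1],[0,0,-0.002,0,1]])

```text
time_s: 18.08
position: [0.4861, -0.2091, 0.0192]
orientation: [0.7, 0.1, -0.7, 0.1]
force: [-0.9, 0.4, 2.5]
grip_width: 0.0181
```

```bash
python3 st.py
```

```text
t 18.07 pos [ 0.4861 -0.2091  0.0192] yaw -73.75 F [-0.86  0.39  2.51] T [0.044 0.18  0.057] w 0.0181 q6 0.859 e6 -0.0
```

Touched down at 0.0192 m, as predicted. Release, rise and retreat clear of the view.

Call:
drive_tool(deltas=[[0,0,0,0,0.4],[0,0,0,0,0.1],[0,0,0,0,0],[0,0,0.02,0,0]])

```text
time_s: 18.58
position: [0.4857, -0.2089, 0.0268]
orientation: [-0.7, -0.1, 0.7, -0.1]
force: [1.0, 0.6, 0.3]
grip_width: 0.0455
```

Call:
drive_tool(deltas=[[0,0,0.08,0,0],[0,0,0.2,0,0],[0,0,0.33,0,0],[0,0,0.45,0,0],[0,0,0.5,0,0]])

```text
time_s: 19.2
position: [0.4872, -0.2096, 0.231]
orientation: [0.702, 0.099, -0.698, 0.101]
force: [-0.3, 0.1, -1.1]
grip_width: 0.0458
```

Call:
drive_tool(deltas=[[-0.1,-0.1,0,0,0],[-0.2,-0.2,0,0,0],[-0.3,-0.3,0,0,0],[-0.4,-0.4,0,0,0],[-0.4,-0.4,0,0,0]])

```text
time_s: 19.82
position: [0.3237, -0.3712, 0.2275]
orientation: [-0.7, -0.098, 0.7, -0.098]
force: [-0.1, 0.5, -0.1]
grip_width: 0.0455
```

```bash
python3 - <<'E'
from st import *
st()
for c in ['top','scene']:
    im,d=grab_frame(c);save(c+'6',im)
    P=cloud(c,d);i=im.astype(int)
    r=np.hypot(P[...,0]-.504,P[...,1]-.186)
    mk=(r<.155)&(r>.128)&(P[...,0]<.45)&(P[...,1]<.18)&(P[...,2]>.02)&(i[...,1]-i[...,2]>35)&(i[...,1]>90)
    print(c,'mark',mk.sum(),P[mk].mean(0).round(4))
    for l in ['opener','vase','key','cup','dish','case','candle','mat']:
        for q in regions_of(l,c)[:4]:
            p=P[q['mask']&(d>0)]; print(l,round(q['p'],2),np.median(p,0).round(3),'mid',((p.min(0)+p.max(0))/2).round(3))
E
```

```text
t 19.82 pos [ 0.3237 -0.3712  0.2275] yaw -74.07 F [-0.13  0.53 -0.12] T [0.093 0.004 0.029] w 0.0455 q6 0.417 e6 -0.179
top mark 11 [0.3685 0.1497 0.0294]
opener 0.95 [ 0.779 -0.287  0.006] mid [ 0.788 -0.289  0.006]
opener 0.73 [0.18  0.36  0.004] mid [0.184 0.36  0.005]
opener 0.69 [ 0.484 -0.212  0.009] mid [ 0.48  -0.211  0.008]
vase 0.52 [0.417 0.209 0.089] mid [0.421 0.215 0.085]
key 0.66 [ 0.611 -0.408  0.075] mid [ 0.621 -0.421  0.041]
key 0.48 [0.439 0.093 0.035] mid [0.437 0.102 0.035]
cup 0.57 [0.575 0.467 0.044] mid [0.58  0.459 0.042]
dish 0.67 [ 0.792 -0.073  0.014] mid [ 0.792 -0.071  0.02 ]
case 0.72 [ 0.406 -0.453  0.043] mid [ 0.405 -0.464  0.031]
candle 0.98 [ 0.61  -0.408  0.075] mid [ 0.615 -0.424  0.041]
candle 0.23 [0.577 0.466 0.044] mid [0.578 0.455 0.042]
mat 0.62 [ 0.485 -0.209  0.003] mid [ 0.485 -0.211  0.002]
mat 0.44 [0.505 0.181 0.031] mid [0.506 0.186 0.052]
scene mark 23 [0.3954 0.1008 0.0305]
opener 0.89 [ 0.495 -0.208  0.01 ] mid [ 0.479 -0.21   0.013]
opener 0.78 [ 0.792 -0.277  0.005] mid [ 0.782 -0.29   0.006]
opener 0.66 [0.181 0.359 0.005] mid [0.183 0.359 0.007]
vase 0.65 [0.432 0.212 0.089] mid [0.376 0.231 0.069]
vase 0.3 [0.529 0.177 0.032] mid [0.491 0.188 0.055]
cup 0.94 [0.577 0.455 0.058] mid [0.572 0.456 0.045]
cup 0.46 [ 0.496 -0.208  0.01 ] mid [ 0.48  -0.21   0.012]
dish 0.92 [ 0.775 -0.071  0.016] mid [ 0.785 -0.071  0.018]
case 0.92 [ 0.423 -0.463  0.042] mid [ 0.4   -0.473  0.024]
candle 0.7 [ 0.636 -0.409  0.059] mid [ 0.598 -0.429  0.04 ]
candle 0.28 [0.577 0.457 0.055] mid [0.535 0.487 0.042]
mat 0.82 [ 0.491 -0.211  0.004] mid [ 0.484 -0.209  0.003]
```

View pics/top6.png

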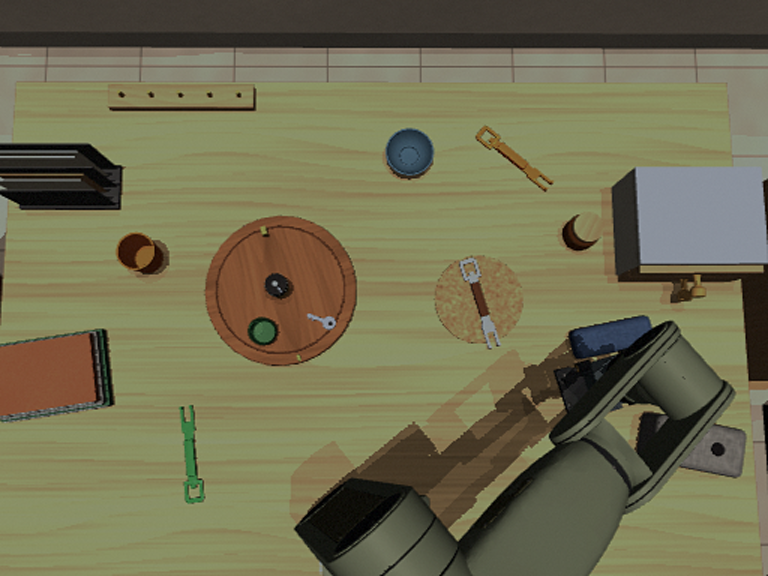

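View pics/scene6.png

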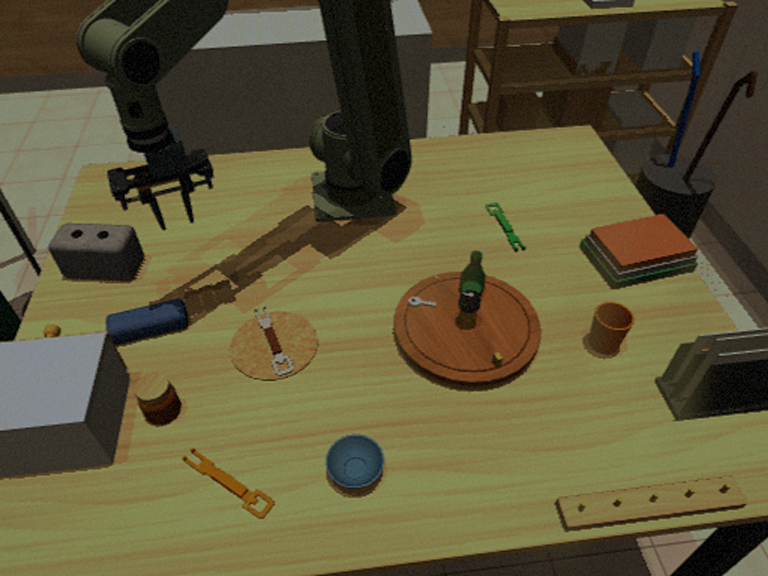

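The opener lies on the mat, at about (480,300) in the top view and (272,342) in the scene view. The vase is upright, and the rim mark at (298,357) hasn't moved since the loosening. I'm handing in.

```bash
python3 -c "
from st import *
st();print(sign_off())"
```

```text
t 20.73 pos [ 0.3261 -0.3691  0.227 ] yaw -73.76 F [-0.34  0.84  0.03] T [0.008 0.02  0.004] w 0.0456 q6 0.417 e6 0.0
the job is handed in; nothing more can be done
None
```

The opener is free and lies flat on the cork mat. One thing went wrong: the turntable was swung about 5° at the knob's stop. I handed the job in at 20.7 s, with the gripper clear of everything.

- **Knob:** I turned it clockwise in a single grasp instead of the suggested two. The stop came at about 1.8 rad, where the moment jumped from about 0.13 to 0.58 N m.
- **Turntable:** I had already sent the next small step when the stop came, so the tray was driven clockwise. The rim mark is about 12 mm from its start in the top view, inside the 15 mm limit but close, and it did not move further afterwards. The scene camera's mark readings disagreed: about 24 mm right after the loosening but only 4 mm at the end. The opener's heading shifted 5° in both cameras, which supports 12 mm. I did not try to turn the tray back.
- **Opener:** I drew it straight out by 66 mm against 3 to 4 N. I then set it down under control, with contact felt at the expected height. Its middle is within about 10 mm of the mat's centre in both views.
- **Everything else:** The vase stands upright and was carried only about 7 mm with the tray. The key was carried round with the tray too. The other things on the console look unmoved.

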